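# Find the shaken-loose hatch bolt on the flour feeder and hold its hatch open

### The job

The flour feeder has shaken itself loose: first push the headed hinge rod of its hatches, which has crept out at the left end, fully home until its head seats. Then work along the row from the robot's left to its right and tap the nut of every one of the three swing bolts lightly outward (towards the robot) with the fingertips: the loose one drops out of its slot. Take the handle of the hatch with the dropped bolt, lift it about half open (roughly 45 degrees) and finish while holding it there, so that a workmate can wipe flour off its seat; leave the two bolted hatches and the things lying around alone.

Things in the scene. Friction and masses are not known exactly. Their poses are not given: they have to be found in the camera images.
- feeder_deck (a point): Flour feeder, fixed: a steel box 390 mm wide (y), 130 deep (x), a grey motor on its right end. Point: middle of its flat top deck, 130 mm above the counter; z up, x from the robot side to the hinge side, y to the robot's left. On it three alike hatches in a row at y = +125 (left), 0, -125 mm (right), with swing bolts on the robot side; which of a, b, c stands where changes from run to run.
- hinge_rod (a joint): The one steel hinge rod of all three hatches, 10 mm thick, along the feeder's y at x = +62 mm, 16 mm above the deck, through the hatches' forks and lugs. Value (m): how far it has crept out to the left; 0 = home, head seated on the left end fork, a solid stop. Slides with about 3 N of friction.
- rod_head (a point): Centre of the outer (left, +y) face of the hinge rod's round head, 22 mm in diameter, 9 mm thick, 146 mm above the counter, beyond the feeder's left end; free space to its left and below. Pushed along the feeder's -y it goes home.
- bolt_a (a joint): Swing bolt of hatch a. Value (rad): 0 = upright in the slot of the hatch's ear, grows as its top swings outward (feeder's -x, to the robot); pivot 118 mm above the counter. Tight: moves under 0.03. Loose: swings out at a touch (under 1 N); past about 0.15 rad it drops by itself to a stop at 2.0 and stays. None moves inwards. One of a, b, c is loose; they look alike.
- nut_a (a point): Centre of the top face of the knurled hand nut on swing bolt a: a round barrel 22 mm in diameter reaching 38 mm below this point, under it a 24 mm flange; the bolt's end stands 5 mm above it. 83 mm from the bolt's pivot: upright it is 201 mm above the counter at feeder x = -68 mm. Between nut and handle bar 43 mm are free along x.
- hatch_a (a joint): Hatch a, a steel lid 110 by 108 mm, about 0.6 kg, hinged about the hinge rod. Value (rad): 0 = shut, grows as its robot-side edge rises, stop at 1.35; falls shut when let go. While its swing bolt stands upright in the slot the nut holds it down; with a tight bolt it cannot be opened.
- handle_a (a point): Middle of the round handle bar of hatch a: 12 mm thick, along the feeder's y, 48 mm free between its posts, its axis 30 mm above the lid. Shut, it is 184 mm above the counter, 70 mm nearer the robot than the rod's axis and 38 mm above it, so it opens on an arc of 80 mm radius about that axis, up and towards +x. Smooth: it can turn between the fingers.
- bolt_b (a joint): Swing bolt of hatch b. Value (rad): 0 = upright in the slot of the hatch's ear, grows as its top swings outward (feeder's -x, to the robot); pivot 118 mm above the counter. Tight: moves under 0.03. Loose: swings out at a touch (under 1 N); past about 0.15 rad it drops by itself to a stop at 2.0 and stays. None moves inwards. One of a, b, c is loose; they look alike.
- nut_b (a point): Centre of the top face of the knurled hand nut on swing bolt b: a round barrel 22 mm in diameter reaching 38 mm below this point, under it a 24 mm flange; the bolt's end stands 5 mm above it. 83 mm from the bolt's pivot: upright it is 201 mm above the counter at feeder x = -68 mm. Between nut and handle bar 43 mm are free along x.
- hatch_b (a joint): Hatch b, a steel lid 110 by 108 mm, about 0.6 kg, hinged about the hinge rod. Value (rad): 0 = shut, grows as its robot-side edge rises, stop at 1.35; falls shut when let go. While its swing bolt stands upright in the slot the nut holds it down; with a tight bolt it cannot be opened.
- handle_b (a point): Middle of the round handle bar of hatch b: 12 mm thick, along the feeder's y, 48 mm free between its posts, its axis 30 mm above the lid. Shut, it is 184 mm above the counter, 70 mm nearer the robot than the rod's axis and 38 mm above it, so it opens on an arc of 80 mm radius about that axis, up and towards +x. Smooth: it can turn between the fingers.
- bolt_c (a joint): Swing bolt of hatch c. Value (rad): 0 = upright in the slot of the hatch's ear, grows as its top swings outward (feeder's -x, to the robot); pivot 118 mm above the counter. Tight: moves under 0.03. Loose: swings out at a touch (under 1 N); past about 0.15 rad it drops by itself to a stop at 2.0 and stays. None moves inwards. One of a, b, c is loose; they look alike.
- nut_c (a point): Centre of the top face of the knurled hand nut on swing bolt c: a round barrel 22 mm in diameter reaching 38 mm below this point, under it a 24 mm flange; the bolt's end stands 5 mm above it. 83 mm from the bolt's pivot: upright it is 201 mm above the counter at feeder x = -68 mm. Between nut and handle bar 43 mm are free along x.
- hatch_c (a joint): Hatch c, a steel lid 110 by 108 mm, about 0.6 kg, hinged about the hinge rod. Value (rad): 0 = shut, grows as its robot-side edge rises, stop at 1.35; falls shut when let go. While its swing bolt stands upright in the slot the nut holds it down; with a tight bolt it cannot be opened.
- handle_c (a point): Middle of the round handle bar of hatch c: 12 mm thick, along the feeder's y, 48 mm free between its posts, its axis 30 mm above the lid. Shut, it is 184 mm above the counter, 70 mm nearer the robot than the rod's axis and 38 mm above it, so it opens on an arc of 80 mm radius about that axis, up and towards +x. Smooth: it can turn between the fingers.
- guide_board: Loose dark wooden cutting-guide board, 240 by 180 mm, 12 mm thick with a 40 mm high fence along one edge; origin under its middle. Leave it alone.
- bench_brush: Loose bench brush, 200 mm long, 48 mm high, black bristles; origin under its middle. Leave it alone.
- bowl: Loose steel bowl, 150 mm across, 70 mm high; origin under its middle. Leave it alone.
- noodle_tray: Loose white plastic tray, 160 by 260 by 45 mm high, beyond the feeder; origin under its middle. Leave it alone.

How it is judged:
By the outcome, as a careful person would: the job done as asked, in the order asked, and still so for the second after the job is handed in, while the arm keeps its last pose, push and grip.
It also fails if it takes over 72 s, if anything falls off the work surface, if the arm or the gripper's body presses on something with over 40 N, if the wrist force passes 120 N, or if a joint passes its speed limit or range.

### The arm

A 7-joint arm with a two-finger parallel gripper is mounted at the origin on the work surface. World frame = base frame: x ahead of the robot, y to its left, z up, the work surface at z = 0. Lengths are in m, angles in degrees, forces in N, time in s.
With the tool pointing down it reaches from about 0.4 to 0.85 m from the base axis. Payload 4.4 kg.
Tool frame: the origin (TCP) lies between the finger pads; the fingertips stand 8 mm ahead of it and the grasp point (between the pads) lies 11 mm behind it (tip_extent is the distance from the TCP to the fingertips, in m); z points along the fingers, y is the direction in which the jaws open and shut (so a half turn about z gives the same grasp; the last joint's range is limited). The gripper opens to 94 mm and grips with 3 to 60 N. Pads are 16 mm wide; open, the fingers measure 119 mm over their backs; the gripper's body (75 mm by 177 mm) begins 78 mm behind the grasp point.
Start: joints at [-79.744, 36.005, 2.206, 86.941, -1.547, 57.084, -1.146], TCP at [0.158, 0.631, 0.213] pointing down, gripper open.
Joint ranges: [-175.42, 175.42], [-21.48, 121.26], [-71.46, 75.88], [10.55, 141.38], [-63.04, 243.04], [13.31, 113.54], [-168.57, 168.57]. Speed limits (degrees/s): [147.25, 147.25, 180, 180, 180, 180, 180].

### API

Orientations are given as a 3x3 rotation matrix whose columns are the frame's x, y, z axes.
In Python, from plant import state, grab_frame, calibration, close_job, tip_extent gives the robot as it stands.
- The arm moves only by the tool play_rows, never from a script. Its argument "increments" is a list of rows, each a list of 7 numbers: the shift along the tool's x, y, z in mm, then the turn, a rotation vector about the tool's x, y, z in rad, then the closure, from -1 (fully open) to 1 (shut). A call has 1 to 12 rows; each row is the pose to reach, as a shift and turn from the pose measured when the call began, along the tool's axes at that moment; what a row does not reach only later rows make up. A row lasts 1/10 s, in which the tool goes at most 50 mm and 8.59 degrees, less where a joint would pass 70% of its speed; a pose out of reach is approached as far as the arm can. A call with a gripper value outside its range is refused whole. The fingers move at their own pace and stop on an object; "newtons" is the grip in N (left out, the last holds). Time passes only in rows, so rows that repeat a pose let the fingers close. It gives the time, the measured TCP pose, the force and the opening at its end, in the units of the state.
- state(): the state, without advancing time (a new reading comes with each control period).
- grab_frame(name): name is "scene" or "top"; returns (picture, depth): 400x640x3 uint8, red, green, blue; 400x640 float32, m along the optical axis (not along the pixel's ray), 0 where there is no reading.
- calibration(name): a dict with "intrinsics" (3x3 intrinsics, pixels), "R" (3x3) and "t" (3): a world point X has camera coordinates R X + t. Camera axes: x right, y down, z forward; pixel columns grow to the right and rows downward; lengths in m; the calibration is good to about 2 mm. A picture is of the moment at which its call begins. calibration takes no time and is no camera call.
- close_job(): hands the job in, once; it reports no verdict.
The state is a dict: "time": time; "q": joint angles; "joint_velocities": joint speeds; "effort": joint torques, N m; "tcp_pos": TCP position; "orientation": TCP orientation; "force": force on the tool from outside, world axes, zero at the start; "ft_torque": the same for the moment, N m; "finger_gap": finger opening in m.
Only numpy, scipy, OpenCV 4.12 (cv2) and the standard library are available. Lean on these libraries where they do the work, as an engineer would, in place of code of your own. Each camera call takes 0.05 s, during which the arm holds its last target. There are 200 camera calls.

## Working session

There is one attempt and no reset: what is moved stays moved. The work goes in short steps, Python scripts to look and compute and a tool call to move; the robot and the scene stay as the last step left them, time stands still between calls to the robot, and variables do not carry over. Pictures are saved under pics/ and viewed, about 8 in all and at most 12, crops included, and the job is handed in when it is done.

Besides the shell and the picture viewer there is one more tool, called after ">>>" as name(argument=value, ...), one argument or row to a line, values as JSON. play_rows: Moves the arm, as the interface text tells. Its arguments: {"type":"object","properties":{"increments":{"type":"array"},"newtons":{"type":"number"}},"required":["increments"]}

```bash
mkdir -p pics; ls; python3 - <<'E'
from plant import *
import cv2,numpy as np
s=state();print(s);print(tip_extent if not callable(tip_extent) else tip_extent())
for n in("scene","top"):
    p,d=grab_frame(n);cv2.imwrite(f"pics/{n}0.png",p[:,:,::-1]);np.savez(f"{n}0.npz",p=p,d=d);print(n,calibration(n))
E
```

```text
pics
{'time': 0.0, 'q': array([-79.7434447 ,  36.05628398,   2.20179576,  86.99224455,
        -1.54755089,  57.08328667,  -1.1453498 ]), 'joint_velocities': array([-0.07120451,  0.12874854,  0.00941167, -0.03244786, -0.08981507,
       -0.03103567,  0.08630553]), 'effort': array([ 4.52967570e-04, -5.49721098e+01,  1.14339553e+00, -1.86631644e+01,
       -5.22870035e-02,  2.36796570e-02,  1.65849024e-04]), 'tcp_pos': array([0.15735318, 0.63003461, 0.21260458]), 'orientation': array([[-9.70187316e-01,  2.42355913e-01, -4.28715458e-04],
       [ 2.42356292e-01,  9.70185772e-01, -1.73098197e-03],
       [-3.58007931e-06, -1.78327864e-03, -9.99998410e-01]]), 'force': array([-0.06984906, -0.01288419, -0.46985912]), 'ft_torque': array([ 0.02187708, -0.02760299,  0.00413843]), 'finger_gap': 0.09390000266644451}
0.008
scene {'intrinsics': array([[388.01966253,   0.        , 318.16996233],
       [  0.        , 388.01966253, 196.08574293],
       [  0.        ,   0.        ,   1.        ]]), 'R': array([[ 0.78669217,  0.61709609,  0.01754541],
       [ 0.48865689, -0.60508274, -0.62856131],
       [-0.3772663 ,  0.50305795, -0.77756211]]), 't': array([-0.43435879, -0.16363733,  1.67865407])}
top {'intrinsics': array([[364.21358911,   0.        , 317.57999208],
       [  0.        , 364.21358911, 195.5993534 ],
       [  0.        ,   0.        ,   1.        ]]), 'R': array([[ 0.01101236, -0.99990406, -0.00840248],
       [-0.9936104 , -0.00999834, -0.1124207 ],
       [ 0.1123259 ,  0.00958681, -0.99362517]]), 't': array([0.01788512, 0.55214003, 1.3797113 ])}
```

View pics/scene0.png

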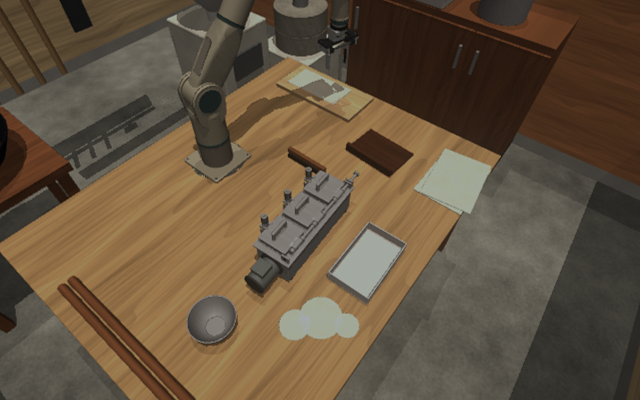

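View pics/top0.png

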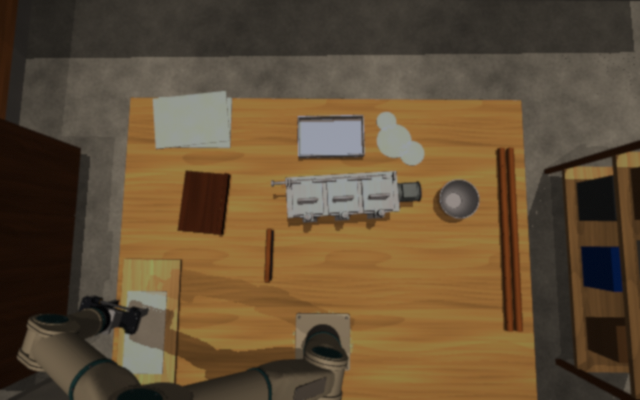

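The scene view shows the feeder at about (305,225), with the rod head near (353,177). In the top view it spans cols 285–400 and rows 172–222, with the rod stub near (275,183). The brush, board, bowl and tray all stand clear of it. Next I'll zoom in and measure.

```bash
cat > h.py <<'E'
import numpy as np,cv2
from plant import calibration
def cloud(n,d):
    c=calibration(n);K,R,t=c["intrinsics"],c["R"],np.asarray(c["t"])
    v,u=np.mgrid[:d.shape[0],:d.shape[1]]
    C=np.stack([(u-K[0,2])/K[0,0]*d,(v-K[1,2])/K[1,1]*d,d],-1)
    return (C-t)@R
def proj(n,X):
    c=calibration(n);x=(c["R"]@np.atleast_2d(X).T).T+c["t"];x=x@c["intrinsics"].T
    return x[:,:2]/x[:,2:]
def ray(n,uv,z):
    c=calibration(n);K,R,t=c["intrinsics"],c["R"],np.asarray(c["t"])
    o=-R.T@t;r=R.T@np.linalg.solve(K,[uv[0],uv[1],1]);return o+r*(z-o[2])/r[2]
E
python3 - <<'E'
from h import *
t=np.load("top0.npz");s=np.load("scene0.npz")
a=cv2.resize(t["p"][160:235,262:412,::-1],None,fx=5,fy=5,interpolation=cv2.INTER_CUBIC);cv2.imwrite("pics/tc.png",a)
a=cv2.resize(s["p"][155:300,240:370,::-1],None,fx=4,fy=4,interpolation=cv2.INTER_CUBIC);cv2.imwrite("pics/sc.png",a)
for n,f in(("top",t),("scene",s)):
    P=cloud(n,f["d"]);ok=(f["d"]>0)&(P[...,0]>.3)&(P[...,0]<.8)&(np.abs(P[...,1])<.4)
    for lo,hi in((.12,.165),(.175,.196),(.196,.215),(.10,.215)):
        m=(ok&(P[...,2]>lo)&(P[...,2]<hi)).astype(np.uint8)
        k,l,st,ce=cv2.connectedComponentsWithStats(m)
        for i in range(1,k):
            if st[i,4]>4:
                q=P[l==i];print(n,lo,hi,st[i].tolist(),q.mean(0).round(4),q.min(0).round(3),q.max(0).round(3), cv2.minAreaRect((q[:,:2]*1000).astype(np.float32)) if st[i,4]>300 else '')
E
```

```text
top 0.12 0.165 [271, 171, 129, 51, 4312] [ 0.5468 -0.06    0.1463] [ 0.449 -0.269  0.122] [0.634 0.19  0.165] ((537.7245483398438, -40.60670471191406), (165.572509765625, 452.68487548828125), 3.9750070571899414)
top 0.12 0.165 [402, 183, 15, 15, 194] [ 0.5654 -0.3075  0.127 ] [ 0.539 -0.333  0.12 ] [ 0.591 -0.282  0.134] 
top 0.12 0.165 [345, 215, 4, 5, 9] [ 0.4625 -0.0821  0.1518] [ 0.458 -0.085  0.125] [ 0.47  -0.074  0.16 ] 
top 0.12 0.165 [379, 216, 5, 1, 5] [ 0.4684 -0.2011  0.1514] [ 0.468 -0.208  0.132] [ 0.47  -0.192  0.162] 
top 0.175 0.196 [369, 193, 21, 5, 72] [ 0.5385 -0.1888  0.1878] [ 0.532 -0.223  0.178] [ 0.546 -0.155  0.194] 
top 0.175 0.196 [333, 195, 21, 5, 70] [ 0.5302 -0.0645  0.1871] [ 0.523 -0.1    0.179] [ 0.538 -0.031  0.194] 
top 0.175 0.196 [297, 197, 21, 5, 70] [0.5212 0.0602 0.1882] [0.515 0.024 0.18 ] [0.53  0.093 0.195] 
top 0.196 0.215 [342, 211, 6, 7, 31] [ 0.4697 -0.0695  0.2006] [ 0.461 -0.078  0.196] [ 0.481 -0.061  0.207] 
top 0.196 0.215 [378, 210, 7, 6, 30] [ 0.4777 -0.1942  0.2008] [ 0.469 -0.204  0.196] [ 0.486 -0.183  0.208] 
top 0.196 0.215 
[... 1116 characters left out ...]
] [ 0.474 -0.208  0.175] [ 0.492 -0.189  0.194] 
scene 0.175 0.196 [272, 220, 15, 17, 80] [ 0.5411 -0.1944  0.1871] [ 0.534 -0.226  0.177] [ 0.548 -0.157  0.194] 
scene 0.196 0.215 [306, 167, 6, 5, 24] [0.4632 0.0527 0.2008] [0.452 0.043 0.197] [0.474 0.063 0.206] 
scene 0.196 0.215 [285, 189, 6, 6, 29] [ 0.4721 -0.0719  0.201 ] [ 0.46  -0.083  0.196] [ 0.481 -0.061  0.207] 
scene 0.196 0.215 [261, 214, 7, 6, 34] [ 0.4815 -0.1965  0.2008] [ 0.47  -0.206  0.196] [ 0.491 -0.185  0.209] 
scene 0.1 0.215 [246, 167, 114, 120, 5166] [ 0.5547 -0.1101  0.1461] [ 0.449 -0.357  0.1  ] [0.634 0.189 0.209] ((540.8712158203125, -86.2413330078125), (165.8306121826172, 542.628173828125), 4.023362159729004)
```

View pics/tc.png

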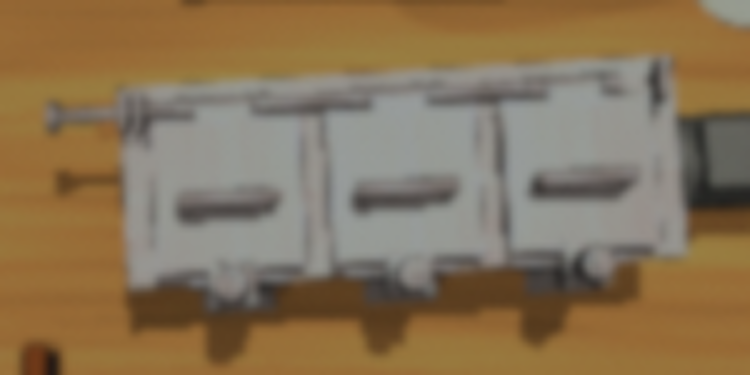

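View pics/sc.png

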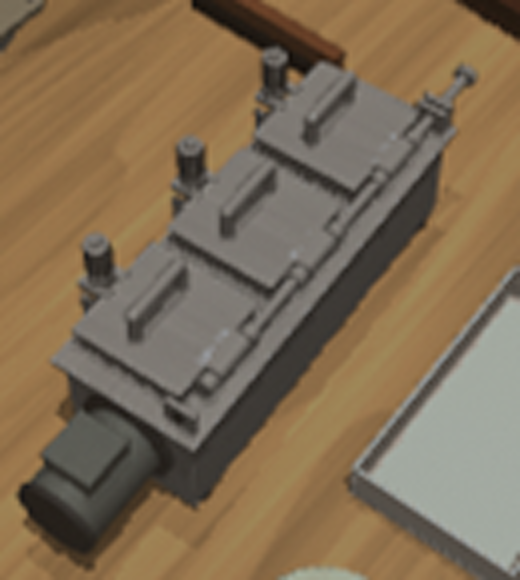

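Yaw is about 4°, and the deck origin is about (0.539, -0.0665). I'll use one tool orientation throughout: tool x along feeder y, tool y (the jaws) along feeder x, pointing down.

```bash
cat >> h.py <<'E'
from scipy.spatial.transform import Rotation as Ro
from plant import state
O=np.array([.539,-.0665,.13]);ex=np.array([.9976,.0698,0]);ey=np.array([-.0698,.9976,0])
RT=np.stack([ey,ex,[0,0,-1.]],1)
def F(p): p=np.asarray(p)-[*O[:2],0]; return np.array([p@ex,p@ey,p[...,2]]) if p.ndim==1 else np.stack([p@ex,p@ey,p[...,2]],-1)
def W(X,Y,z): return np.array([*O[:2],0])+X*ex+Y*ey+np.array([0,0,z])
def delta(X,Y,z):
    s=state();R=s["orientation"];print("feeder now",(F(s["tcp_pos"])*1e3).round(1),"F",s["force"].round(1),"gap",s["finger_gap"])
    print("shift mm",(R.T@(W(X,Y,z)-s["tcp_pos"])*1e3).round(1),"turn",Ro.from_matrix(R.T@RT).as_rotvec().round(3))
E
python3 - <<'E'
from h import *
for n in("top","scene"):
    f=np.load(n+"0.npz");P=cloud(n,f["d"]);q=F(P.reshape(-1,3));q=q[(f["d"].ravel()>0)&(q[:,1]>.203)&(q[:,1]<.32)&(q[:,2]>.1)&(abs(q[:,0]-.062)<.04)]
    print(n,(q[np.argsort(q[:,1])]*1e3).round(0)[::3].tolist())
delta(.062,.310,.20)
E
```

```text
top [[61.0, 205.0, 154.0], [65.0, 209.0, 150.0], [62.0, 212.0, 152.0], [62.0, 216.0, 150.0], [62.0, 220.0, 152.0], [62.0, 223.0, 152.0], [63.0, 227.0, 150.0], [59.0, 234.0, 152.0], [63.0, 238.0, 150.0], [63.0, 241.0, 152.0], [59.0, 244.0, 156.0], [64.0, 245.0, 148.0], [67.0, 247.0, 157.0], [71.0, 248.0, 152.0], [56.0, 251.0, 159.0], [67.0, 251.0, 153.0]]
scene [[29.0, 203.0, 126.0], [60.0, 212.0, 149.0], [57.0, 218.0, 147.0], [58.0, 222.0, 150.0], [65.0, 226.0, 151.0], [66.0, 231.0, 152.0], [59.0, 234.0, 150.0], [60.0, 241.0, 150.0], [54.0, 244.0, 150.0], [58.0, 245.0, 151.0], [57.0, 245.0, 155.0], [69.0, 248.0, 150.0], [69.0, 249.0, 138.0], [62.0, 252.0, 153.0]]
feeder now [-332.1  721.5  212.7] F [-0.6 -0.6 -0.1] gap 0.09400249334166166
shift mm [-502.1 -269.3   13.1] turn [-1.000e-03  1.000e-03  1.256e+00]
```

>>> play_rows(
  increments=[
    [-46, -24, 1, 0, 0, 0.12, 1],
    [-92, -48, 2, 0, 0, 0.24, 1],
    [-138, -72, 3, 0, 0, 0.36, 1],
    [-184, -96, 4, 0, 0, 0.48, 1],
    [-230, -120, 6, 0, 0, 0.6, 1],
    [-276, -144, 7, 0, 0, 0.72, 1],
    [-322, -168, 8, 0, 0, 0.84, 1],
    [-368, -192, 9, 0, 0, 0.96, 1],
    [-414, -216, 10, 0, 0, 1.08, 1],
    [-460, -240, 12, 0, 0, 1.2, 1],
    [-502, -269, 13, 0, 0, 1.256, 1],
    [-502, -269, 13, 0, 0, 1.256, 1],
  ],
  newtons=20,
)

```text
time: 1.3
tcp_pos: [0.5826, 0.2413, 0.1998]
orientation: [[-0.062, 0.998, 0.001], [0.998, 0.062, -0.005], [-0.006, 0.001, -1.0]]
force: [-0.2, -0.9, -0.4]
finger_gap: 0.0018
```

```bash
python3 -c "
from h import *
delta(.062,.290,.136)"
```

```text
feeder now [ 65.  304.  199.8] F [-0.2 -0.9 -0.4] gap 0.0017716960791307724
shift mm [-13.6  -3.   63.9] turn [ 0.001  0.006 -0.008]
```

Now lower the tool, then push along feeder -y.

>>> play_rows(
  increments=[
    [-5, -3, 32, 0, 0.006, -0.008, 1],
    [-14, -3, 64, 0, 0.006, -0.008, 1],
    [-14, -3, 64, 0, 0.006, -0.008, 1],
    [-20, -3, 64, 0, 0.006, -0.008, 1],
    [-26, -3, 64, 0, 0.006, -0.008, 1],
    [-32, -3, 64, 0, 0.006, -0.008, 1],
    [-38, -3, 64, 0, 0.006, -0.008, 1],
    [-44, -3, 64, 0, 0.006, -0.008, 1],
    [-50, -3, 64, 0, 0.006, -0.008, 1],
    [-56, -3, 64, 0, 0.006, -0.008, 1],
    [-62, -3, 64, 0, 0.006, -0.008, 1],
    [-68, -3, 64, 0, 0.006, -0.008, 1],
  ],
)

```text
time: 2.5
tcp_pos: [0.5844, 0.1729, 0.1364]
orientation: [[-0.07, 0.998, 0.002], [0.998, 0.07, 0.001], [0.001, 0.002, -1.0]]
force: [1.0, 3.7, 2.7]
finger_gap: 0.0004
```

```bash
python3 -c "
from h import *
delta(.062,.215,.136)"
```

```text
feeder now [ 62.  235.6 136.4] F [1.  3.7 2.7] gap 0.0004492001495246009
shift mm [-20.6  -0.    0.4] turn [ 0.002 -0.001  0.001]
```

>>> play_rows(
  increments=[
    [-3, 0, 0, 0, 0, 0, 1],
    [-6, 0, 0, 0, 0, 0, 1],
    [-9, 0, 0, 0, 0, 0, 1],
    [-12, 0, 0, 0, 0, 0, 1],
    [-14, 0, 0, 0, 0, 0, 1],
    [-14, 0, 0, 0, 0, 0, 1],
  ],
)

```text
time: 3.1
tcp_pos: [0.5854, 0.1582, 0.1363]
orientation: [[-0.07, 0.998, 0.002], [0.998, 0.07, 0.0], [0.0, 0.002, -1.0]]
force: [0.3, 3.1, 0.9]
finger_gap: 0.0006
```

```bash
python3 - <<'E'
from h import *
from plant import grab_frame
delta(.062,.215,.136)
f,d=grab_frame("scene");cv2.imwrite("pics/s1.png",cv2.resize(f[135:215,310:400,::-1],None,fx=7,fy=7,interpolation=cv2.INTER_CUBIC))
E
```

```text
feeder now [ 62.  220.9 136.3] F [0.3 3.1 0.9] gap 0.0006416298015460692
shift mm [-5.9  0.   0.3] turn [ 0.002 -0.     0.   ]
```

View pics/s1.png

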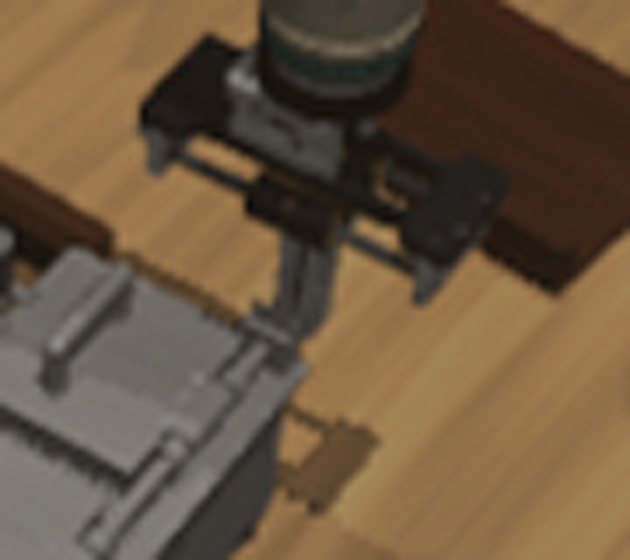

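The view shows the fingers on the head, close to the end fork. The force is still only friction (3 N), so I'll keep going slowly.

>>> play_rows(
  increments=[
    [-2, 0, 0, 0, 0, 0, 1],
    [-4, 0, 0, 0, 0, 0, 1],
    [-6, 0, 0, 0, 0, 0, 1],
    [-6, 0, 0, 0, 0, 0, 1],
  ],
)

```text
time: 3.55
tcp_pos: [0.5853, 0.1574, 0.1362]
orientation: [[-0.073, 0.997, 0.002], [0.997, 0.073, 0.007], [0.006, 0.002, -1.0]]
force: [0.5, 11.5, 1.5]
finger_gap: 0.0006
```

>>> play_rows(
  increments=[
    [-5, 0, 0, 0, 0, 0, 1],
    [-10, 0, 0, 0, 0, 0, 1],
    [-10, 0, 0, 0, 0, 0, 1],
    [-10, 0, 0, 0, 0, 0, 1],
  ],
)

```text
time: 3.95
tcp_pos: [0.5852, 0.1575, 0.1363]
orientation: [[-0.078, 0.997, 0.001], [0.997, 0.078, 0.018], [0.018, 0.002, -1.0]]
force: [0.4, 17.7, 1.5]
finger_gap: 0.0007
```

```bash
python3 -c "
from h import *
delta(.062,.240,.28)"
```

```text
feeder now [ 61.8 220.2 136.3] F [ 0.4 17.7  1.5] gap 0.0007247143487050391
shift mm [  22.4    0.8 -143.3] turn [ 0.002 -0.018  0.008]
```

It hit a solid stop: 17.7 N with no movement, so the head is seated. Back off, lift, and move over the gap by the left nut.

>>> play_rows(
  increments=[
    [20, 0, 0, 0, -0.018, 0.008, 1],
    [20, 0, -40, 0, -0.018, 0.008, 1],
    [20, 0, -85, 0, -0.018, 0.008, 1],
    [20, 0, -120, 0, -0.018, 0.008, 1],
    [-20, -30, -120, 0, -0.018, 0.008, 1],
    [-60, -70, -120, 0, -0.018, 0.008, 1],
    [-95, -97, -120, 0, -0.018, 0.008, 1],
    [-95, -97, -120, 0, -0.018, 0.008, 1],
    [-95, -97, -120, 0, -0.018, 0.008, 1],
  ],
)

```text
time: 4.85
tcp_pos: [0.4951, 0.0513, 0.2545]
orientation: [[-0.067, 0.998, 0.002], [0.998, 0.067, -0.0], [-0.0, 0.002, -1.0]]
force: [1.0, 0.5, 0.7]
finger_gap: 0.0004
```

```bash
python3 - <<'E'
from h import *
from plant import grab_frame
for n in("scene","top"):
    f,d=grab_frame(n);q=F(cloud(n,d).reshape(-1,3));q=q[(d.ravel()>0)&(q[:,2]>.11)&(q[:,2]<.21)&(abs(q[:,0]-.062)<.012)&(q[:,1]>.185)&(q[:,1]<.3)];print(n,(q.max(0)*1e3).round(0),len(q))
delta(-.036,.125,.183)
E
```

```text
scene [ 73. 211. 162.] 31Traceback (most recent call last):
  File "<stdin>", line 4, in <module>
    return umr_maximum(a, axis, None, out, keepdims, initial, where)
ValueError: zero-size array to reduction operation maximum which has no identity
```

>>> play_rows(
  increments=[
    [4, 0, 36, 0, 0, 0, 1],
    [4, 0, 71, 0, 0, 0, 1],
    [4, 0, 71, 0, 0, 0, 1],
    [4, -3, 71, 0, 0, 0, 1],
    [4, -6, 71, 0, 0, 0, 1],
    [4, -9, 71, 0, 0, 0, 1],
    [4, -12, 71, 0, 0, 0, 1],
    [4, -14, 71, 0, 0, 0, 1],
  ],
)

```text
time: 5.75
tcp_pos: [0.4829, 0.0567, 0.1841]
orientation: [[-0.071, 0.997, 0.005], [0.997, 0.071, 0.001], [0.0, 0.005, -1.0]]
force: [2.9, 0.1, 2.0]
finger_gap: 0.0003
```

```bash
python3 -c "
from h import *
delta(-.036,.125,.183)"
```

```text
feeder now [-47.4 126.9 184.1] F [2.9 0.1 2. ] gap 0.00029883352127265626
shift mm [-1.9 11.4  1.1] turn [ 0.005 -0.     0.001]
```

>>> play_rows(
  increments=[
    [0, -3, 0, 0, 0, 0, 1],
    [0, -5, 0, 0, 0, 0, 1],
    [0, -5, 0, 0, 0, 0, 1],
  ],
)

```text
time: 6.05
tcp_pos: [0.4825, 0.0567, 0.185]
orientation: [[-0.071, 0.997, 0.015], [0.997, 0.071, 0.001], [-0.0, 0.015, -1.0]]
force: [9.0, 1.0, -5.9]
finger_gap: 0.0001
```

```bash
python3 -c "
from h import *
delta(-.036,.125,.183)"
```

```text
feeder now [-47.8 126.9 185. ] F [ 9.   1.  -5.9] gap 0.00012493453242166935
shift mm [-1.9 11.7  2.2] turn [0.015 0.    0.002]
```

The left bolt is tight: 9 N and no movement. Next, the middle one.

>>> play_rows(
  increments=[
    [-2, 12, 0, 0.015, 0, 0, 1],
    [-2, 12, 0, 0.015, 0, 0, 1],
    [-2, 12, -35, 0.015, 0, 0, 1],
    [-2, 12, -70, 0.015, 0, 0, 1],
    [-42, 12, -70, 0.015, 0, 0, 1],
    [-85, 12, -70, 0.015, 0, 0, 1],
    [-127, 12, -70, 0.015, 0, 0, 1],
    [-127, 12, -70, 0.015, 0, 0, 1],
    [-127, 12, -70, 0.015, 0, 0, 1],
  ],
)

```text
time: 6.95
tcp_pos: [0.5013, -0.0698, 0.255]
orientation: [[-0.068, 0.998, -0.001], [0.998, 0.068, 0.001], [0.001, -0.001, -1.0]]
force: [-0.3, 0.9, 0.2]
finger_gap: 0.0003
```

```bash
python3 -c "
from h import *
delta(-.036,0,.183)"
```

```text
feeder now [-37.9  -0.7 255. ] F [-0.3  0.9  0.2] gap 0.00026295636512707144
shift mm [ 0.7  2.  72. ] turn [-0.001 -0.001 -0.001]
```

>>> play_rows(
  increments=[
    [1, 2, 36, 0, 0, 0, 1],
    [1, 2, 72, 0, 0, 0, 1],
    [1, 2, 72, 0, 0, 0, 1],
    [1, -3, 72, 0, 0, 0, 1],
    [1, -6, 72, 0, 0, 0, 1],
    [1, -9, 72, 0, 0, 0, 1],
    [1, -12, 72, 0, 0, 0, 1],
    [1, -15, 72, 0, 0, 0, 1],
    [1, -17, 72, 0, 0, 0, 1],
    [1, -17, 72, 0, 0, 0, 1],
  ],
)

```text
time: 7.95
tcp_pos: [0.4838, -0.07, 0.1832]
orientation: [[-0.068, 0.998, -0.001], [0.998, 0.068, 0.001], [0.001, -0.001, -1.0]]
force: [0.3, -0.5, 0.0]
finger_gap: 0.0004
```

```bash
python3 -c "
from h import *
delta(-.036,0,.183)"
```

```text
feeder now [-55.3   0.4 183.2] F [ 0.3 -0.5  0. ] gap 0.0003754661388795441
shift mm [-0.3 19.3  0.2] turn [-0.001 -0.001 -0.002]
```

The middle one moved with the fingers at no force, so it is the loose one. I'll push it 10 mm further to be past its tipping point.

>>> play_rows(
  increments=[
    [0, -4, 0, 0, 0, 0, 1],
    [0, -8, 0, 0, 0, 0, 1],
    [0, -10, 0, 0, 0, 0, 1],
    [0, -10, 0, 0, 0, 0, 1],
    [0, 19, 0, 0, 0, 0, 1],
    [0, 19, 0, 0, 0, 0, 1],
    [0, 19, -35, 0, 0, 0, 1],
    [0, 19, -72, 0, 0, 0, 1],
    [-42, 19, -72, 0, 0, 0, 1],
    [-84, 19, -72, 0, 0, 0, 1],
    [-125, 19, -72, 0, 0, 0, 1],
    [-125, 19, -72, 0, 0, 0, 1],
  ],
)

```text
time: 9.15
tcp_pos: [0.5102, -0.2005, 0.2555]
orientation: [[-0.059, 0.998, -0.001], [0.998, 0.059, -0.004], [-0.004, -0.001, -1.0]]
force: [-0.1, 0.0, 1.0]
finger_gap: 0.0002
```

```bash
python3 - <<'E'
from h import *
from plant import grab_frame
f,d=grab_frame("scene");cv2.imwrite("pics/s2.png",cv2.resize(f[120:280,210:370,::-1],None,fx=3.7,fy=3.7,interpolation=cv2.INTER_CUBIC))
delta(-.036,-.125,.183)
E
```

```text
feeder now [ -37.6 -128.   255. ] F [ 0.4  0.  -0.8] gap 0.0004124873908762432
shift mm [ 3.   1.7 72. ] turn [-0.002  0.001 -0.007]
```

View pics/s2.png

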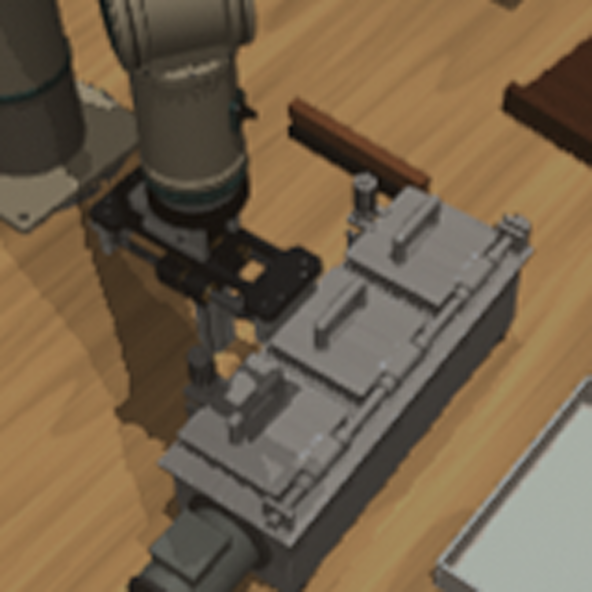

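The picture shows the rod head seated at about (515,230), and the left and right nuts upright at about (365,195) and (200,370). The middle nut is gone, so that bolt dropped. The third still has to be tapped.

>>> play_rows(
  increments=[
    [3, 2, 36, 0, 0, -0.007, 1],
    [3, 2, 72, 0, 0, -0.007, 1],
    [3, 2, 72, 0, 0, -0.007, 1],
    [3, -3, 72, 0, 0, -0.007, 1],
    [3, -6, 72, 0, 0, -0.007, 1],
    [3, -9, 72, 0, 0, -0.007, 1],
    [3, -12, 72, 0, 0, -0.007, 1],
    [3, -15, 72, 0, 0, -0.007, 1],
    [3, -17, 72, 0, 0, -0.007, 1],
    [3, -17, 72, 0, 0, -0.007, 1],
  ],
)

```text
time: 10.2
tcp_pos: [0.4998, -0.1948, 0.1849]
orientation: [[-0.071, 0.997, 0.011], [0.997, 0.071, -0.003], [-0.004, 0.011, -1.0]]
force: [11.8, 1.2, -4.5]
finger_gap: 0.0007
```

```bash
python3 -c "
from h import *
delta(-.036,-.125,.183)"
```

```text
feeder now [ -48.1 -125.2  184.9] F [11.8  1.2 -4.5] gap 0.0006506542563593709
shift mm [ 0.2 12.1  2. ] turn [0.011 0.004 0.001]
```

The right bolt is tight (11.8 N, no movement). Back off and go above the middle handle, with the jaws opened to about 38 mm.

>>> play_rows(
  increments=[
    [0, 12, 0, 0.011, 0.004, 0, 1],
    [0, 12, 0, 0.011, 0.004, 0, 1],
    [0, 12, -35, 0.011, 0.004, 0, 1],
    [0, 12, -70, 0.011, 0.004, 0, 1],
    [42, 25, -70, 0.011, 0.004, 0, 0.2],
    [84, 38, -70, 0.011, 0.004, 0, 0.2],
    [125, 40, -70, 0.011, 0.004, 0, 0.2],
    [125, 40, -70, 0.011, 0.004, 0, 0.2],
    [125, 40, -70, 0.011, 0.004, 0, 0.2],
  ],
)

```text
time: 11.1
tcp_pos: [0.5291, -0.0666, 0.2549]
orientation: [[-0.073, 0.997, -0.001], [0.997, 0.073, -0.0], [-0.0, -0.001, -1.0]]
force: [-0.4, -0.4, -0.4]
finger_gap: 0.0359
```

```bash
python3 -c "
from h import *
delta(-.008,0,.175)"
```

```text
feeder now [ -9.9   0.6 254.9] F [-0.4 -0.4 -0.4] gap 0.03593034487820929
shift mm [-0.6  2.  79.9] turn [-0.001  0.     0.003]
```

>>> play_rows(
  increments=[
    [-1, 1, 40, 0, 0, 0, 0.2],
    [-1, 1, 65, 0, 0, 0, 0.2],
    [-1, 1, 80, 0, 0, 0, 0.2],
    [-1, 1, 80, 0, 0, 0, 0.2],
    [-1, 1, 80, 0, 0, 0, 1],
    [-1, 1, 80, 0, 0, 0, 1],
    [-1, 1, 80, 0, 0, 0, 1],
    [-1, 1, 80, 0, 0, 0, 1],
    [-1, 1, 80, 0, 0, 0, 1],
  ],
  newtons=30,
)

```text
time: 12.0
tcp_pos: [0.5285, -0.0681, 0.1755]
orientation: [[-0.073, 0.997, -0.003], [0.997, 0.073, -0.0], [-0.0, -0.003, -1.0]]
force: [-4.3, -1.4, 5.4]
finger_gap: 0.0113
```

```bash
python3 -c "
from h import *
delta(-.008,0,.175)"
```

```text
feeder now [-10.6  -0.8 175.5] F [-4.3 -1.4  5.4] gap 0.01125721097894162
shift mm [0.8 2.6 0.5] turn [-0.003  0.     0.003]
```

The bar is gripped (gap 11.3 mm). Lift it along the 80 mm arc to 45°.

>>> play_rows(
  increments=[
    [0, 3.6, -6, 0, 0, 0, 1],
    [0, 7.7, -11.6, 0, 0, 0, 1],
    [0, 12.3, -16.9, 0, 0, 0, 1],
    [0, 17.3, -21.7, 0, 0, 0, 1],
    [0, 22.7, -26.1, 0, 0, 0, 1],
  ],
)

```text
time: 12.5
tcp_pos: [0.5482, -0.0667, 0.2015]
orientation: [[-0.072, 0.997, -0.01], [0.997, 0.072, 0.0], [0.001, -0.01, -1.0]]
force: [-8.4, -1.2, -1.3]
finger_gap: 0.0107
```

```bash
python3 -c "
from h import *
delta(.0368,0,.214)"
```

```text
feeder now [  9.2  -0.8 201.5] F [-8.4 -1.2 -1.3] gap 0.0106649253191038
shift mm [  0.7  27.5 -12.8] turn [-0.01  -0.001  0.002]
```

>>> play_rows(
  increments=[
    [0, 8.7, -4, -0.01, 0, 0, 1],
    [0, 14.8, -7.4, -0.01, 0, 0, 1],
    [0, 21.2, -10.2, -0.01, 0, 0, 1],
    [0, 27.8, -12.5, -0.01, 0, 0, 1],
    [0, 27.8, -12.5, -0.01, 0, 0, 1],
    [0, 27.8, -12.5, -0.01, 0, 0, 1],
    [0, 27.8, -12.5, -0.01, 0, 0, 1],
  ],
)

```text
time: 13.2
tcp_pos: [0.5755, -0.065, 0.2159]
orientation: [[-0.072, 0.997, -0.001], [0.997, 0.072, 0.001], [0.001, -0.001, -1.0]]
force: [-8.0, -0.8, 9.4]
finger_gap: 0.0113
```

```bash
python3 - <<'E'
from h import *
from plant import grab_frame
f,d=grab_frame("scene");cv2.imwrite("pics/s3.png",cv2.resize(f[120:280,210:370,::-1],None,fx=3.7,fy=3.7,interpolation=cv2.INTER_CUBIC))
delta(.0368,0,.214)
q=F(cloud("scene",d).reshape(-1,3));q=q[(d.ravel()>0)&(abs(q[:,1]+.035)<.012)&(q[:,2]>.145)&(q[:,2]<.26)&(abs(q[:,0])<.09)]
print((q[np.argsort(q[:,2])]*1e3).round(0)[::4].tolist())
E
```

```text
feeder now [ 36.5  -1.  215.9] F [-7.1 -0.6  9.2] gap 0.011008892826967888
shift mm [1.  0.3 1.9] turn [-0.001 -0.001  0.002]
[[65.0, -39.0, 145.0], [-48.0, -43.0, 146.0], [-50.0, -30.0, 147.0], [21.0, -47.0, 148.0], [45.0, -46.0, 148.0], [-46.0, -24.0, 149.0], [-46.0, -30.0, 150.0], [68.0, -27.0, 151.0], [62.0, -47.0, 152.0], [54.0, -36.0, 156.0], [59.0, -30.0, 159.0], [55.0, -25.0, 161.0], [53.0, -28.0, 162.0], [57.0, -46.0, 164.0], [49.0, -33.0, 165.0], [47.0, -31.0, 167.0], [47.0, -42.0, 169.0], [48.0, -38.0, 170.0], [42.0, -29.0, 172.0], [44.0, -38.0, 173.0], [40.0, -33.0, 175.0], [38.0, -35.0, 176.0], [40.0, -26.0, 178.0], [37.0, -39.0, 180.0], [32.0, -44.0, 182.0], [31.0, -42.0, 183.0], [32.0, -38.0, 185.0], [22.0, -36.0, 186.0], [30.0, -41.0, 187.0], [26.0, -40.0, 189.0], [29.0, -29.0, 190.0], [25.0, -44.0, 192.0], [18.0, -41.0, 195.0], [25.0, -39.0, 198.0], [18.0, -41.0, 200.0], [16.0, -38.0, 201.0], [15.0, -31.0, 203.0], [13.0, -33.0, 204.0], [13.0, -39.0, 206.0], [12.0, -37.0, 207.0], [15.0, -26.0, 208.0], [8.0, -32.0, 210.0], [11.0, -36.0, 211.0], [6.0, -35.0, 212.0], [-1.0, -47.0, 213.0], [8.0, -26.0, 214.0], [28.0, -33.0, 215.0], [1.0, -33.0, 216.0], [-4.0, -43.0, 217.0], [-1.0, -41.0, 217.0], [-6.0, -40.0, 219.0], [-0.0, -37.0, 220.0], [29.0, -33.0, 220.0], [-6.0, -34.0, 223.0], [43.0, -30.0, 223.0], [33.0, -29.0, 225.0], [41.0, -34.0, 225.0], [37.0, -33.0, 227.0], [-6.0, -34.0, 227.0], [-11.0, -38.0, 228.0], [-10.0, -28.0, 229.0], [43.0, -31.0, 229.0], [-17.0, -24.0, 230.0], [-17.0, -35.0, 231.0], [-14.0, -28.0, 231.0]]
```

View pics/s3.png

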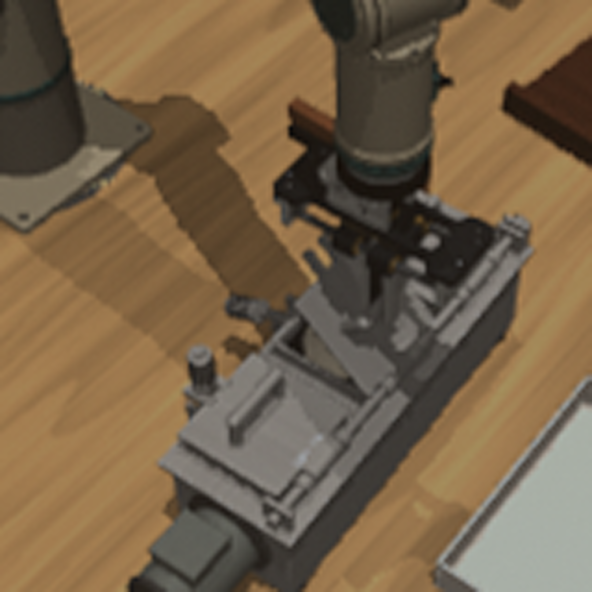

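The lid slope measures 45° ((50,165) to (-15,231) mm). The middle bolt hangs out at about (245,305) in the crop, the right nut is upright, and the grip is steady. Handing in.

```bash
python3 -c "
from plant import *
s=state();print(s['time'],s['tcp_pos'],s['finger_gap'],abs(s['joint_velocities']).max());print(close_job())"
```

```text
13.25 [ 0.57548547 -0.06497661  0.21586088] 0.011008892826967888 0.14939385914040734
the job is handed in; nothing more can be done
None
```

The job is done and handed in at 13.25 s, with the middle hatch held about half open.

- **Hinge rod:** I pushed it home until it stopped solidly. At 17.7 N it no longer moved. The camera put the head's outer face at 211 mm left of the deck's middle, down from about 252 mm at the start.
- **Bolts, tapped left to right:**
  - **Left:** tight, no movement at 9 N.
  - **Middle:** loose; it swung out at almost no force and dropped.
  - **Right:** tight, no movement at 11.8 N.
- **Hatch:** I gripped the middle handle and lifted it. The depth image gave a lid angle of about 45°. The grip was steady, with the fingers 11 mm apart on the 12 mm bar.

**Checks that fell short:**
- The top camera gave no reading of the rod head after the push, so its seating rests on the push force and the scene camera.
- The feeder stands about 2–3 mm nearer the robot than I first measured. The lift allowed for this.
- The hold leaves a force of about 12 N on the tool, mostly directed towards the hinge.
- I did not check the hold again after handing in.

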